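# Rig the orbital shaker with latching hook posts

### The job

Get the orbital shaker ready and start it: stand the sample jar on the round mat in the middle of its platform, push the hook foot of every post from the bench down over a bracket pin of its own until it stands fully home and its sprung latch snaps shut under the pin, and slide a bumper sleeve over each post's stem down onto its shoulder (spare sleeves stay behind). When all that is in place, press the start button fully in and let it out again; do not tip over the jar or the beaker.

Things in the scene. Friction and masses are not known exactly. Their poses are not given: they have to be found in the camera images.
- post_1: dark steel hook post (up to 3 alike, 0.3 kg; may be absent): upside-down U foot 28 (own x) x 40 (y) x 46 mm high, on it a 12 mm square stem (faces square to x, y) up to 100 mm, top 4 mm narrower. Mouth between the two 10 mm legs: 20 mm wide in y, open downward and along x, roof at 34 mm. Stands on its feet at the start. Origin: underside centre, z up. Symmetric for coupling: either way round
- latch_1 (a joint): sprung latch of post_1: 14 mm bright steel flap across the mouth, hinged 8 mm above the feet on the inner face of the own -y leg. 0 rad = shut (level); a pin entering swings it up into the mouth (1 to 4 N, at most 1.55 rad); it snaps back to 0 below the pin when the post's feet are down on the bracket plate
- post_2: dark steel hook post (up to 3 alike, 0.3 kg; may be absent): upside-down U foot 28 (own x) x 40 (y) x 46 mm high, on it a 12 mm square stem (faces square to x, y) up to 100 mm, top 4 mm narrower. Mouth between the two 10 mm legs: 20 mm wide in y, open downward and along x, roof at 34 mm. Stands on its feet at the start. Origin: underside centre, z up. Symmetric for coupling: either way round
- latch_2 (a joint): sprung latch of post_2: 14 mm bright steel flap across the mouth, hinged 8 mm above the feet on the inner face of the own -y leg. 0 rad = shut (level); a pin entering swings it up into the mouth (1 to 4 N, at most 1.55 rad); it snaps back to 0 below the pin when the post's feet are down on the bracket plate
- post_3: dark steel hook post (up to 3 alike, 0.3 kg; may be absent): upside-down U foot 28 (own x) x 40 (y) x 46 mm high, on it a 12 mm square stem (faces square to x, y) up to 100 mm, top 4 mm narrower. Mouth between the two 10 mm legs: 20 mm wide in y, open downward and along x, roof at 34 mm. Stands on its feet at the start. Origin: underside centre, z up. Symmetric for coupling: either way round
- latch_3 (a joint): sprung latch of post_3: 14 mm bright steel flap across the mouth, hinged 8 mm above the feet on the inner face of the own -y leg. 0 rad = shut (level); a pin entering swings it up into the mouth (1 to 4 N, at most 1.55 rad); it snaps back to 0 below the pin when the post's feet are down on the bracket plate
- sleeve_1: grey plastic bumper sleeve, one of three alike: a plain tube of 40 mm outside diameter, 20 mm bore, 32 mm high, 60 g, standing on its end on the bench. Origin: centre of the underside, z along the bore. Slid over a post's stem it comes to rest on the post's shoulder, 46 mm above the post's feet
- sleeve_2: grey plastic bumper sleeve, one of three alike: a plain tube of 40 mm outside diameter, 20 mm bore, 32 mm high, 60 g, standing on its end on the bench. Origin: centre of the underside, z along the bore. Slid over a post's stem it comes to rest on the post's shoulder, 46 mm above the post's feet
- sleeve_3: grey plastic bumper sleeve, one of three alike: a plain tube of 40 mm outside diameter, 20 mm bore, 32 mm high, 60 g, standing on its end on the bench. Origin: centre of the underside, z along the bore. Slid over a post's stem it comes to rest on the post's shoulder, 46 mm above the post's feet
- shaker: laboratory orbital shaker: white housing with a 280 mm square aluminium platform whose top is 85 mm above the bench, a thin round black mat (84 mm) marking its middle, a grey console on its own -y side. Fixed in the run, at a different place and yaw each time. Origin: centre of the underside, under the mat's centre
- bracket_a: pin bracket fixed on the shaker platform (3 alike): plate 68 (own x) x 50 (y) x 4 mm, two cheeks (inner faces at x = +-23 mm, 40 mm high) holding a level steel pin, 10 mm diameter, along own x, centre 31 mm straight above the origin. Origin: plate's underside centre. A post that is home has its origin 4 mm above this one (on the plate), own x along the pin
- bracket_b: pin bracket fixed on the shaker platform (3 alike): plate 68 (own x) x 50 (y) x 4 mm, two cheeks (inner faces at x = +-23 mm, 40 mm high) holding a level steel pin, 10 mm diameter, along own x, centre 31 mm straight above the origin. Origin: plate's underside centre. A post that is home has its origin 4 mm above this one (on the plate), own x along the pin
- bracket_c: pin bracket fixed on the shaker platform (3 alike): plate 68 (own x) x 50 (y) x 4 mm, two cheeks (inner faces at x = +-23 mm, 40 mm high) holding a level steel pin, 10 mm diameter, along own x, centre 31 mm straight above the origin. Origin: plate's underside centre. A post that is home has its origin 4 mm above this one (on the plate), own x along the pin
- start_top (a point): centre of the top of the white start push button (26 mm across, in a black collar) on the shaker's console, about 58 mm above the bench; pressed straight down
- start (a joint): travel of the start button, 0 = out, 0.006 m = fully pressed (about 4 N, springs back)
- jar: sample jar: amber glass with a white lid, 60 mm across, 80 mm high, 0.3 kg, standing on the bench; belongs on the round mat in the middle of the platform. Origin: centre of the underside
- beaker: clear glass beaker, 60 mm across, 75 mm high, on the bench, not needed. Origin: centre of the underside
- vial: small glass jar, 24 mm across, 42 mm high, among the parts, not needed. Origin: centre of the underside
- stopper: rubber stopper, 26 mm across, 24 mm high, among the parts, not needed. Origin: centre of the underside
Mind the look-alikes: they are no part of the job. What is shaped like the sleeve_3 but red or yellow is not meant.

How it is judged:
On the way, in this order (a step that is already met when the one before it is completed fails the run):
1. the jar stands in the middle of the platform, every post present is home on a pin with its latch shut, and carries a sleeve on its shoulder (horizontal distance between jar and shaker below 0.02 m and height (world z) of jar between 0.08 and 0.09 m and angle between each of jar, post_1, post_2, post_3's own z axis and vertical below 0.1 rad and value of joint each of latch_1, latch_2, latch_3 below 0.3 rad and ((horizontal distance between post_1 and bracket_a below 0.009 m and z of post_1 in the frame of bracket_a below 0.008 m and angle between the x axis of post_1 and the x axis of bracket_a, either way round below 0.17 rad) or (horizontal distance between post_1 and bracket_b below 0.009 m and z of post_1 in the frame of bracket_b below 0.008 m and angle between the x axis of post_1 and the x axis of bracket_b, either way round below 0.17 rad) or (horizontal distance between post_1 and bracket_c below 0.009 m and z of post_1 in the frame of bracket_c below 0.008 m and angle between the x axis of post_1 and the x axis of bracket_c, either way round below 0.17 rad)) and ((horizontal distance between sleeve_1 and post_1 below 0.007 m and z of sleeve_1 in the frame of post_1 between 0.042 and 0.05 m) or (horizontal distance between sleeve_2 and post_1 below 0.007 m and z of sleeve_2 in the frame of post_1 between 0.042 and 0.05 m) or (horizontal distance between sleeve_3 and post_1 below 0.007 m and z of sleeve_3 in the frame of post_1 between 0.042 and 0.05 m)) and ((horizontal distance between post_2 and bracket_a below 0.009 m and z of post_2 in the frame of bracket_a below 0.008 m and angle between the x axis of post_2 and the x axis of bracket_a, either way round below 0.17 rad) or (horizontal distance between post_2 and bracket_b below 0.009 m and z of post_2 in the frame of bracket_b below 0.008 m and angle between the x axis of post_2 and the x axis of bracket_b, either way round below 0.17 rad) or (horizontal distance between post_2 and bracket_c below 0.009 m and z of post_2 in the frame of bracket_c below 0.008 m and angle between the x axis of post_2 and the x axis of bracket_c, either way round below 0.17 rad)) and ((horizontal distance between sleeve_1 and post_2 below 0.007 m and z of sleeve_1 in the frame of post_2 between 0.042 and 0.05 m) or (horizontal distance between sleeve_2 and post_2 below 0.007 m and z of sleeve_2 in the frame of post_2 between 0.042 and 0.05 m) or (horizontal distance between sleeve_3 and post_2 below 0.007 m and z of sleeve_3 in the frame of post_2 between 0.042 and 0.05 m)) and ((horizontal distance between post_3 and bracket_a below 0.009 m and z of post_3 in the frame of bracket_a below 0.008 m and angle between the x axis of post_3 and the x axis of bracket_a, either way round below 0.17 rad) or (horizontal distance between post_3 and bracket_b below 0.009 m and z of post_3 in the frame of bracket_b below 0.008 m and angle between the x axis of post_3 and the x axis of bracket_b, either way round below 0.17 rad) or (horizontal distance between post_3 and bracket_c below 0.009 m and z of post_3 in the frame of bracket_c below 0.008 m and angle between the x axis of post_3 and the x axis of bracket_c, either way round below 0.17 rad)) and ((horizontal distance between sleeve_1 and post_3 below 0.007 m and z of sleeve_1 in the frame of post_3 between 0.042 and 0.05 m) or (horizontal distance between sleeve_2 and post_3 below 0.007 m and z of sleeve_2 in the frame of post_3 between 0.042 and 0.05 m) or (horizontal distance between sleeve_3 and post_3 below 0.007 m and z of sleeve_3 in the frame of post_3 between 0.042 and 0.05 m))), for 0.2 s.
2. with all that done, the start button is pressed (value of joint start above 0.0042 m), for 0.05 s.
At the end, for the whole second after the job is handed in: Jar upright within 20 mm of platform middle; each post upright on a bracket within 9 mm, at most 4 mm off its plate, own x along the pin within 0.17 rad, latch under 0.3 rad, with a sleeve 42-50 mm above its feet, centred within 7 mm; all at rest; start then pressed (4.2 mm) and out (all of step 1 and linear speed of each of post_1, post_2, post_3, sleeve_1, sleeve_2, sleeve_3, jar below 0.02 m/s and value of joint start below 0.002 m); the robot touches nothing.
It fails at once if the beaker is tipped over (angle between beaker's own z axis and vertical above 0.7 rad).
It fails at once if the jar is tipped over (angle between jar's own z axis and vertical above 0.7 rad).
Of post_1, post_2, post_3 only 2 to 3 are there at a start; the rules pass over those that are not, and their reading is None.
At some moment in a run one of sleeve_1, sleeve_2, sleeve_3 may be knocked a few centimetres aside while the robot is not near it.
It also fails if it takes over 210 s, if anything falls off the work surface, if the arm or the gripper's body presses on something with over 40 N, if the wrist force passes 120 N, or if a joint passes its speed limit or range.

### The arm

A 7-joint arm with a two-finger parallel gripper is mounted at the origin on the work surface. World frame = base frame: x ahead of the robot, y to its left, z up, the work surface at z = 0. Lengths are in m, angles in rad, forces in N, time in s.
With the tool pointing down it reaches from about 0.4 to 0.85 m from the base axis. Payload 6.9 kg.
Tool frame: the origin (TCP) lies midway between the tips of the shut fingers; the grasp point (between the pads) lies behind it (ctrl.pinch_z is the z of the grasp point in the tool frame, in m); z points along the fingers, y is the direction in which the jaws open and shut (so a half turn about z gives the same grasp; the last joint's range is limited). The gripper opens to 85 mm and grips with 20 to 120 N. Pads are 22 mm wide; open, the fingers measure 114 mm over their backs; the gripper's body (76 mm by 85 mm) begins 54 mm behind the grasp point. The pads swing forward as they close: fully open they stand 13 mm farther back than shut.
Start: joints at [1.361, 0.507, -0.238, 1.5, 0.126, 1.149, -0.155], TCP at [0.194, -0.594, 0.231] pointing down, gripper open.
Joint ranges: [-3.08, 3.08], [-0.24, 2.05], [-1.43, 1.35], [0, 2.5], [-1.52, 4.66], [0.17, 1.96], [-2.89, 2.89]. Speed limits (rad/s): [2.39, 2.39, 3.14, 3.14, 3.14, 3.14, 3.14].

### API

Orientations are given as a unit quaternion [w, x, y, z].
In Python, from station import ctrl, get_state, vision, ticket, models gives the robot as it stands. Calls block until the motion is done:
- ctrl.movep(position, orientation): joint-space move of the TCP to a pose.
- ctrl.movel(position, frame=None, max_speed=0.15): straight line of the TCP; frame=None keeps the orientation; max_speed is the mean speed in m/s.
- ctrl.set_joints(angles): joint-space move.
- ctrl.ungrasp() and ctrl.close_gripper(force=None): open the fingers fully, or close them until they stop; force is the grip in N (None keeps the last).
- ctrl.pause(seconds).
- ctrl.ik(position, orientation): joint angles nearest the present ones, or None.
- get_state(): the state.
- vision.grab_frame(name): name is "side" or "top"; returns (picture, depth): 400x640x3 uint8, blue, green, red; 400x640 float32, m along the optical axis (not along the pixel's ray), 0 where there is no reading.
- vision.camera_info(name): a dict with "mtx" (3x3 intrinsics, pixels), "R" (3x3) and "t" (3): a world point X has camera coordinates R X + t. Camera axes: x right, y down, z forward; pixel columns grow to the right and rows downward; lengths in m; the calibration is good to about 2 mm. A picture is of the moment at which its call begins. camera_info takes no time and is no camera call.
A pose or a line that the arm cannot do raises ctrl.Unreachable and nothing moves.
- ticket.close_job(): hands the job in, once; it reports no verdict.
Trained networks look in the newest picture that a camera, given by its name, has taken for a name from the list of things; names that differ only in an ending like _2 or _b are one class to them, and where a whole thing is asked for, a point or a joint stands for the part that bears it (a point fixed in the world has none). Each returns a list of dicts, best first, with "p" (0 to 1); they miss things now and then, are a little off and sometimes report something else, mostly with a low value. They report only what shows in the picture. A call takes as long as a camera call. They do not tell look-alikes from the thing itself.
- models.recognise(camera, target): "point" ([column, row] in pixels, amid what is visible of it).
- models.masks_of(camera, target): "mask" (400x640 bool, what is visible of it) and "point" ([column, row] in pixels, amid what is visible of it).
The state is a dict: "time": time; "qpos": joint angles; "qd": joint speeds; "tau": joint torques, N m; "tcp_pos": TCP position; "eef_rot": TCP orientation; "contact_force": force on the tool from outside, world axes, zero at the start; "wrist_torque": the same for the moment, N m; "width": finger opening in m.
Only numpy, scipy, OpenCV 4.12 (cv2) and the standard library are available. Lean on these libraries where they do the work, as an engineer would, in place of code of your own. Each camera call takes 0.05 s, during which the arm holds its last target.

## Working session

There is one attempt and no reset: what is moved stays moved. The work goes in short steps, each a Python script; the robot and the scene stay as the last script left them, time stands still between calls to the robot, and variables do not carry over. Pictures are saved under pics/ and viewed, and the job is handed in when it is done.

```bash
ls; mkdir -p pics; python3 - <<'E'
from station import ctrl, get_state, vision
import cv2
for n in("side","top"):
    p,d=vision.grab_frame(n); cv2.imwrite(f"pics/{n}0.png",p)
    i=vision.camera_info(n); print(n,i["mtx"].tolist(),i["R"].tolist(),i["t"].tolist())
s=get_state(); print(s["time"],s["tcp_pos"],s["eef_rot"],s["width"],ctrl.pinch_z)
E
```

```text
pics
side [[368.7007797320295, 0.0, 320.5840341243892], [0.0, 368.7007797320295, 200.20910634981252], [0.0, 0.0, 1.0]] [[0.977551461938585, -0.21003896002626238, -0.01663654209326687], [-0.17107776325096025, -0.745166759161821, -0.6445610133736891], [0.12298592676718455, 0.6329377033416123, -0.7643718502835266]] [-0.5363151424916203, 0.11243712039469199, 1.070234375821431]
top [[462.6697899153266, 0.0, 314.5869273802356], [0.0, 462.6697899153266, 197.69062409653543], [0.0, 0.0, 1.0]] [[0.14806476917132008, -0.9889674100083446, 0.004504006175642415], [-0.9672420371983306, -0.14575867497835987, -0.20783948167991526], [0.20620297186671854, 0.02641724077074121, -0.9781525769446164]] [-0.12459377164710285, 0.5245064082333845, 1.09516508136323]
0.1 [ 0.19388492 -0.59368993  0.23052136] [-7.80479332e-04  9.87562293e-01  1.57226242e-01 -1.28589816e-04] 0.08510924230617409 -0.0187
```

View pics/side0.png

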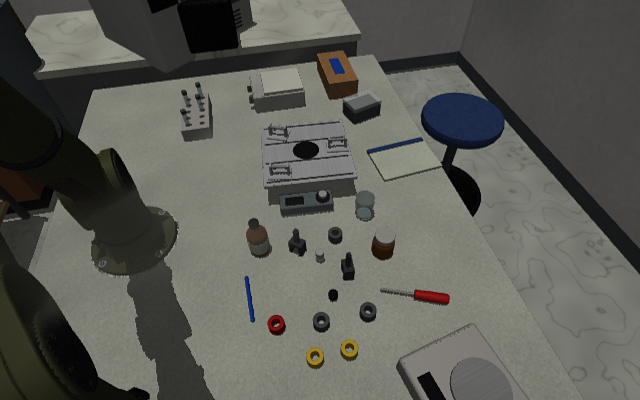

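View pics/top0.png

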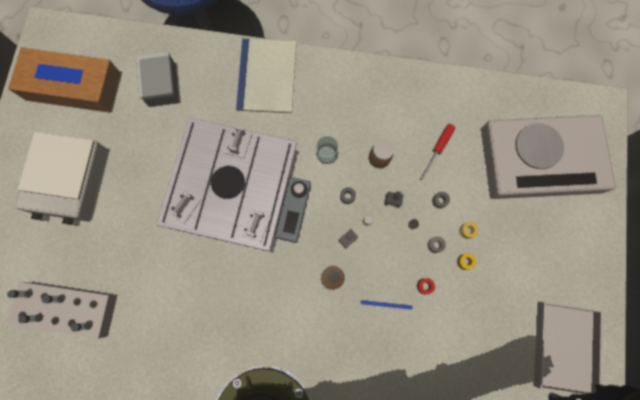

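```bash
python3 - <<'E'
import cv2
a=cv2.imread("pics/top0.png");b=cv2.imread("pics/side0.png")
cv2.imwrite("pics/t1.png",cv2.resize(a[130:300,310:480],None,fx=3.5,fy=3.5,interpolation=cv2.INTER_CUBIC))
cv2.imwrite("pics/t2.png",cv2.resize(a[110:260,150:320],None,fx=4,fy=4,interpolation=cv2.INTER_CUBIC))
cv2.imwrite("pics/s1.png",cv2.resize(b[180:370,235:425],None,fx=3.15,fy=3.15,interpolation=cv2.INTER_CUBIC))
cv2.imwrite("pics/s2.png",cv2.resize(b[110:220,250:380],None,fx=5,fy=5,interpolation=cv2.INTER_CUBIC))
E
```

```text
(no output)
```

View pics/t1.png

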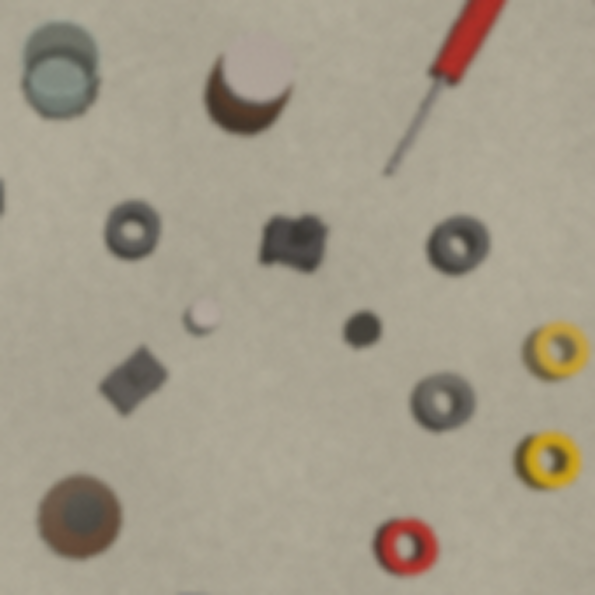

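View pics/t2.png

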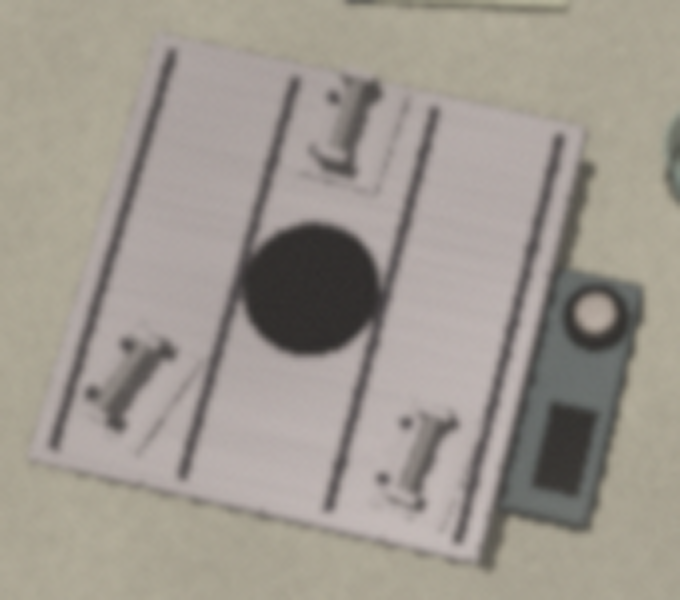

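View pics/s1.png

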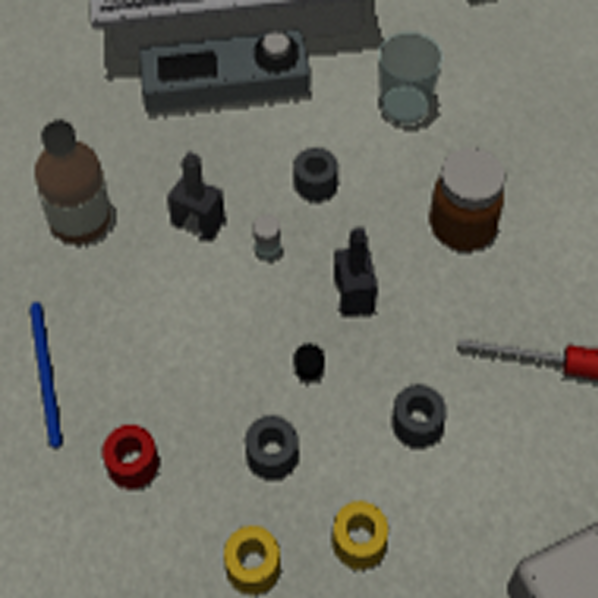

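View pics/s2.png

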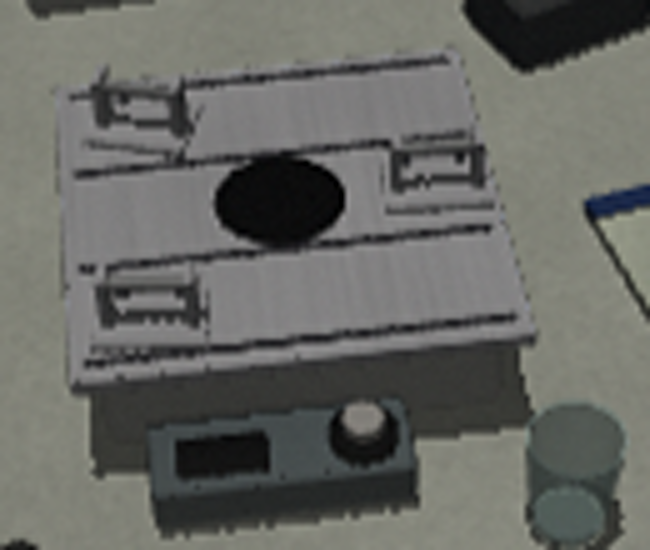

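```bash
cat > h.py <<'E'
import numpy as np, cv2
from station import ctrl, get_state, vision, ticket, models
def cloud(d,i):
    v,u=np.mgrid[0:400,0:640]; K=i["mtx"];R=np.array(i["R"]);t=np.array(i["t"])
    c=np.stack([(u-K[0][2])/K[0][0]*d,(v-K[1][2])/K[1][1]*d,d],-1)
    return (c-t)@R
def pix2z(uv,z,i):
    K=np.array(i["mtx"]);R=np.array(i["R"]);t=np.array(i["t"])
    r=R.T@np.array([(uv[0]-K[0,2])/K[0,0],(uv[1]-K[1,2])/K[1,1],1.]); o=-R.T@t
    return o+r*(z-o[2])/r[2]
def proj(X,i):
    K=np.array(i["mtx"]);c=np.atleast_2d(X)@np.array(i["R"]).T+np.array(i["t"]); return (c[:,:2]/c[:,2:])*K[0,0]+K[:2,2]
E
python3 - <<'E'
from h import *
import pickle
out={}
for n in("top","side"):
    i=vision.camera_info(n); p,d=vision.grab_frame(n); P=cloud(d,i); out[n]=(p,d,P)
    for tg in ("post_1","sleeve_1","jar","beaker","bracket_a","shaker","start_top"):
        for r in models.masks_of(n,tg):
            m=r["mask"]&(d>0)
            if r["p"]<.3 or m.sum()<5: continue
            q=P[m]; h=q[:,2]; zt=np.percentile(h,95); top=q[h>zt-.006]
            print(n,tg,round(r["p"],2),np.round(r["point"]),"n",m.sum(),"ztop",round(zt,3),"zmin",round(np.percentile(h,5),3),"ctr top",np.round(top.mean(0),4),"mid",np.round((q.min(0)+q.max(0))/2,4))
pickle.dump(out,open("f0.pkl","wb"))
E
```

```text
top post_1 0.74 [389. 197.] n 256 ztop 0.097 zmin 0.001 ctr top [ 0.569  -0.2427  0.0976] mid [ 0.5763 -0.2471  0.0499]
top post_1 0.68 [347. 237.] n 244 ztop 0.098 zmin -0.001 ctr top [ 0.4525 -0.1414  0.0976] mid [ 0.455  -0.1426  0.0486]
top post_1 0.46 [366. 216.] n 60 ztop 0.044 zmin 0.014 ctr top [ 0.5051 -0.1841  0.0419] mid [ 0.505  -0.1837  0.029 ]
top sleeve_1 0.72 [466. 230.] n 255 ztop 0.035 zmin 0.0 ctr top [ 0.5203 -0.4414  0.0322] mid [ 0.5232 -0.4461  0.0157]
top sleeve_1 0.67 [439. 244.] n 213 ztop 0.036 zmin 0.008 ctr top [ 0.4712 -0.3635  0.0327] mid [ 0.4717 -0.3644  0.0189]
top sleeve_1 0.65 [429. 286.] n 195 ztop 0.035 zmin 0.01 ctr top [ 0.3656 -0.3463  0.032 ] mid [ 0.3658 -0.347   0.0197]
top sleeve_1 0.64 [466. 262.] n 235 ztop 0.035 zmin 0.006 ctr top [ 0.4412 -0.4416  0.0322] mid [ 0.441  -0.4418  0.018 ]
top sleeve_1 0.55 [341. 194.] n 164 ztop 0.034 zmin 0.011 ctr top [ 0.5622 -0.1254  0.0317] mid [ 0.5629 -0.1251  0.0169]
top sleeve_1 0.47 [442. 201.] n 185 ztop 0.035 zmin 0.007 ctr top [ 0.5869 -0.3635  0.0322] mid [ 0.5874 -0.3642  0.0162]
top jar 0.5
[... 2031 characters left out ...]
ker 0.57 [365. 207.] n 503 ztop 0.074 zmin 0.008 ctr top [ 0.6688 -0.0562  0.0728] mid [ 0.6747 -0.0552  0.0375]
side bracket_a 0.79 [280. 173.] n 352 ztop 0.121 zmin 0.085 ctr top [0.4427 0.0809 0.1199] mid [0.4433 0.0873 0.1033]
side bracket_a 0.67 [336. 143.] n 328 ztop 0.122 zmin 0.084 ctr top [0.636  0.1604 0.1201] mid [0.6381 0.1763 0.1031]
side bracket_a 0.64 [276. 133.] n 292 ztop 0.121 zmin 0.085 ctr top [0.463  0.2594 0.1196] mid [0.4613 0.3285 0.0628]
side shaker 0.6 [321. 320.] n 284 ztop 0.033 zmin 0.0 ctr top [ 0.4704 -0.3645  0.0311] mid [ 0.4727 -0.3646  0.0151]
side shaker 0.56 [305. 168.] n 6059 ztop 0.086 zmin 0.028 ctr top [0.5377 0.1516 0.084 ] mid [0.5413 0.1442 0.0604]
```

```bash
python3 - <<'E'
from h import *
import pickle
out=pickle.load(open("f0.pkl","rb"))
def near(n,c,r,z0,z1):
    P=out[n][2]; m=(out[n][1]>0)&(np.hypot(P[...,0]-c[0],P[...,1]-c[1])<r)&(P[...,2]>z0)&(P[...,2]<z1); return P[m]
for nm,c in dict(a=(.4435,.0815),b=(.637,.161),c=(.463,.261)).items():
    for n in("top","side"):
        q=near(n,c,.045,.108,.14)[:,:2].astype(np.float32)
        (x,y),(w,h),an=cv2.minAreaRect(q); 
        mu=q.mean(0);u,s,vt=np.linalg.svd(q-mu); d=vt[0]; 
        print(nm,n,len(q),"rect",round(x,4),round(y,4),round(w,3),round(h,3),round(an,1),"mean",mu.round(4),"pca",round(np.degrees(np.arctan2(d[1],d[0]))%180,1))
for nm,c in dict(p1=(.4525,-.142),p2=(.569,-.243)).items():
    for n in("top","side"):
        q=near(n,c,.035,.036,.056)[:,:2].astype(np.float32)
        (x,y),(w,h),an=cv2.minAreaRect(q); print(nm,n,"shoulder",len(q),round(x,4),round(y,4),round(w,3),round(h,3),round(an,1))
        q=near(n,c,.03,.088,.11)[:,:2]; print("  tip",len(q),q.mean(0).round(4),((q.min(0)+q.max(0))/2).round(4))
for n in("top","side"):
    p,d,P=out[n]
    g=cv2.cvtColor(p,cv2.COLOR_BGR2GRAY)
    m=(d>0)&(P[...,2]>.078)&(P[...,2]<.092)&(g<75)&(np.hypot(P[...,0]-.54,P[...,1]-.165)<.06)
    nl,l,st,ce=cv2.connectedComponentsWithStats(m.astype(np.uint8)); k=1+np.argmax(st[1:,4]); q=P[l==k]
    print("mat",n,st[k,4],((q.min(0)+q.max(0))/2).round(4),(q.max(0)-q.min(0)).round(3))
    m=(d>0)&(P[...,2]>.08)&(P[...,2]<.09)&(np.hypot(P[...,0]-.54,P[...,1]-.165)<.25)
    q=P[m][:,:2].astype(np.float32); print("plat",cv2.minAreaRect(q))
    # button: bright near console
    m=(d>0)&(P[...,2]>.051)&(P[...,2]<.07)&(g>120)&(P[...,1]<.03)&(P[...,1]>-.05)&(P[...,0]>.4)&(P[...,0]<.62)
    q=P[m]; print("btn",n,len(q), q.mean(0).round(4) if len(q) else 0, np.median(q[:,2]) if len(q) else 0, (q.max(0)-q.min(0)).round(3) if len(q) else 0)
E
```

```text
a top 147 rect 0.4436 0.0823 0.02 0.06 78.4 mean [0.4433 0.0821] pca 168.1
a side 101 rect 0.4417 0.082 0.025 0.057 79.4 mean [0.4412 0.0811] pca 167.2
b top 146 rect 0.6395 0.1625 0.022 0.06 82.4 mean [0.6392 0.1615] pca 172.5
b side 80 rect 0.638 0.1618 0.02 0.058 81.4 mean [0.637 0.16 ] pca 173.7
c top 148 rect 0.4634 0.2621 0.022 0.059 66.2 mean [0.4628 0.2615] pca 155.7
c side 85 rect 0.4618 0.2623 0.025 0.059 66.9 mean [0.4611 0.2608] pca 156.5
p1 top shoulder 153 0.4528 -0.1419 0.028 0.04 50.4
  tip 30 [ 0.4522 -0.1413] [ 0.4525 -0.1422]
p1 side shoulder 130 0.4517 -0.1424 0.029 0.041 50.2
  tip 27 [ 0.452  -0.1434] [ 0.4523 -0.1442]
p2 top shoulder 145 0.5695 -0.2433 0.04 0.028 86.7
  tip 27 [ 0.5687 -0.2426] [ 0.5697 -0.2429]
p2 side shoulder 136 0.5683 -0.2437 0.04 0.029 86.1
  tip 29 [ 0.5679 -0.2447] [ 0.5684 -0.2437]
mat top 841 [0.539  0.1699 0.0844] [0.079 0.087 0.012]
plat ((0.5390438437461853, 0.1701715737581253), (0.2807249128818512, 0.2804194688796997), 85.56521606445312)
btn top 68 [ 0.555  -0.0018  0.0611] 0.061207801349972335 [0.021 0.023 0.012]
mat side 439 [0.5378 0.1709 0.0845] [0.094 0.102 0.008]
plat ((0.5370339155197144, 0.170704647898674), (0.2849135398864746, 0.27997535467147827), 85.814697265625)
btn side 30 [ 5.541e-01 -3.000e-04  6.120e-02] 0.06120593321939617 [0.018 0.017 0.006]
```

```bash
cat >> h.py <<'E'
from scipy.spatial.transform import Rotation as Rn
def quat(deg):
    a=np.radians(deg); y=np.array([np.cos(a),np.sin(a),0]); z=np.array([0,0,-1.]); x=np.cross(y,z)
    q=Rn.from_matrix(np.stack([x,y,z],1)).as_quat(); return np.array([q[3],q[0],q[1],q[2]])
LIM=np.array([[-3.08,3.08],[-.24,2.05],[-1.43,1.35],[0,2.5],[-1.52,4.66],[.17,1.96],[-2.89,2.89]])
def best(p,deg):
    q0=np.array(get_state()["qpos"]); c=[]
    for d in (deg,deg+180):
        q=ctrl.ik(list(p),list(quat(d)))
        if q is not None:
            q=np.array(q); mg=np.minimum(q-LIM[:,0],LIM[:,1]-q).min()
            c.append((np.abs(q-q0).max()+(5 if mg<.03 else 0),d,q))
    if not c: raise RuntimeError("no ik %s %s"%(p,deg))
    return min(c,key=lambda t:t[0])
def go(p,deg):
    _,d,q=best(p,deg); ctrl.movep(list(p),list(quat(d))); return d
def lin(p,deg=None,v=.15):
    ctrl.movel(list(p),None if deg is None else list(quat(deg)),max_speed=v)
def st(msg=""):
    s=get_state(); print(msg,"t",round(s["time"],1),"tcp",np.round(s["tcp_pos"],4),"w",round(s["width"],4),"F",np.round(s["contact_force"],1)); return s
def meas(c,r,z0,z1,cams=("top","side"),rect=False):
    for n in cams:
        p,d=vision.grab_frame(n); P=cloud(d,vision.camera_info(n))
        m=(d>0)&(np.hypot(P[...,0]-c[0],P[...,1]-c[1])<r)&(P[...,2]>z0)&(P[...,2]<z1); q=P[m][:,:2].astype(np.float32)
        if len(q)<4: print(n,"few",len(q)); continue
        R=cv2.minAreaRect(q); print(n,len(q),np.round(R[0],4),np.round(R[1],3),round(R[2],1),"z",P[m][:,2].max().round(3))
E
python3 - <<'E'
from h import *
for nm,x,y,z,d in [("p1x",.4522,-.1422,.05,50.3),("p1y",.4522,-.1422,.05,140.3),("p1h",.4522,-.1422,.3,140.3),("p2x",.569,-.2435,.05,176.4),("p2y",.569,-.2435,.05,86.4),("p2h",.569,-.2435,.3,86.4),
 ("a",.4427,.082,.138,78),("ah",.4427,.082,.3,78),("c",.4625,.262,.138,66),("ch",.4625,.262,.3,66),("b",.6387,.162,.138,83),("bh",.6387,.162,.3,83),("ax",.4427,.082,.138,168),("cx",.4625,.262,.138,156)]:
    try:
        b=best((x,y,z),d); print(nm,round(b[0],2),b[1],b[2].round(2))
    except Exception as e: print(nm,e)
E
```

```text
p1x 0.62 50.3 [ 0.74  0.61 -0.74  2.11  0.68  0.67  0.42]
p1y 0.81 320.3 [ 0.55  0.55 -0.43  2.11  0.42  0.56 -0.88]
p1h 0.58 320.3 [ 0.78  0.25 -0.68  1.75  0.17  1.19 -0.64]
p2x 0.69 356.4 [ 0.67  0.72 -0.5   1.73  0.46  0.81 -0.11]
p2y 1.28 266.4 [ 0.48  0.68 -0.19  1.73  0.18  0.75 -1.43]
p2h 1.24 266.4 [ 0.55  0.46 -0.3   1.4   0.14  1.3  -1.39]
a 0.98 78 [ 0.56  0.6  -1.22  2.07  0.69  0.97  0.33]
ah 0.93 78 [ 0.6   0.3  -1.11  1.8   0.28  1.22  0.77]
c 1.27 66 [ 0.09  0.65 -1.06  1.87  0.67  1.03 -0.1 ]
ch 1.14 66 [ 0.23  0.55 -1.31  1.62  0.54  1.39  0.  ]
b 1.12 83 [ 0.24  0.81 -1.02  1.52  0.72  1.22  0.55]
bh 1.1 83 [ 0.26  0.71 -1.16  1.27  0.65  1.54  0.64]
ax 0.93 348 [ 0.46  0.5  -1.01  2.07  0.56  0.87 -1.09]
cx 1.39 336 [ 0.    0.58 -0.87  1.87  0.54  0.95 -1.54]
```

```bash
cat >> h.py <<'E'
def center_pick(c,xdeg,z=.052,F1=20,F2=60):
    """jaws along own x first, then own y; leaves it gripped"""
    go((c[0],c[1],.25),xdeg); lin((c[0],c[1],z)); 
    ctrl.close_gripper(F1); st("xgrip"); ctrl.ungrasp()
    s=get_state(); d=best((c[0],c[1],z),xdeg+90)[1]; 
    lin((c[0],c[1],.13)); go((c[0],c[1],.13),d); lin((c[0],c[1],z))
    ctrl.close_gripper(F2); st("ygrip")
E
python3 - <<'E'
from h import *
center_pick((.4522,-.1422),50.3)
meas((.4522,-.1422),.035,.036,.047)
E
```

```text
xgrip t 4.9 tcp [ 0.4523 -0.1422  0.052 ] w 0.0114 F [ 0.4 -0.6  0.4]
ygrip t 8.8 tcp [ 0.4523 -0.1423  0.0521] w 0.0106 F [-0.8 -0.4  2.7]
top 5 [ 0.4309 -0.1411] [0.006 0.003] 74.9 z 0.046
side 81 [ 0.4501 -0.1444] [0.028 0.041] 57.0 z 0.047
```

```bash
python3 - <<'E'
from h import *
lin((.4523,-.1423,.30)); st("lift")
go((.4625,.262,.30),66.2); lin((.4625,.262,.195)); st("hover")
for n in("side","top"):
    p,d=vision.grab_frame(n); cv2.imwrite(f"pics/{n}2.png",p)
    if n=="side": cv2.imwrite("pics/s3.png",cv2.resize(p[70:190,220:370],None,fx=5,fy=5,interpolation=cv2.INTER_CUBIC))
    else: cv2.imwrite("pics/t3.png",cv2.resize(p[140:270,120:280],None,fx=4.5,fy=4.5,interpolation=cv2.INTER_CUBIC))
E
```

```text
lift t 10.7 tcp [ 0.4519 -0.1424  0.2993] w 0.0117 F [-0.9 -0.1 -3.1]
hover t 13.2 tcp [0.4629 0.2624 0.1957] w 0.0108 F [ 0.5  0.3 -2.5]
```

View pics/s3.png

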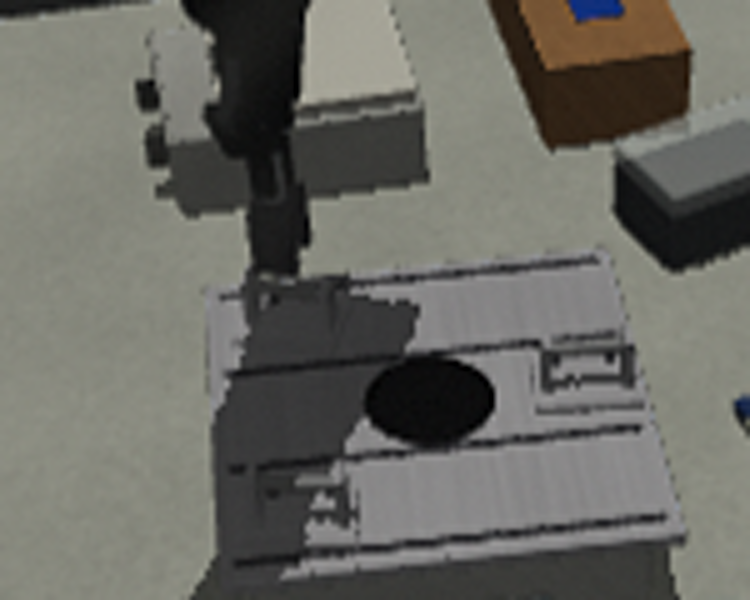

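View pics/t3.png

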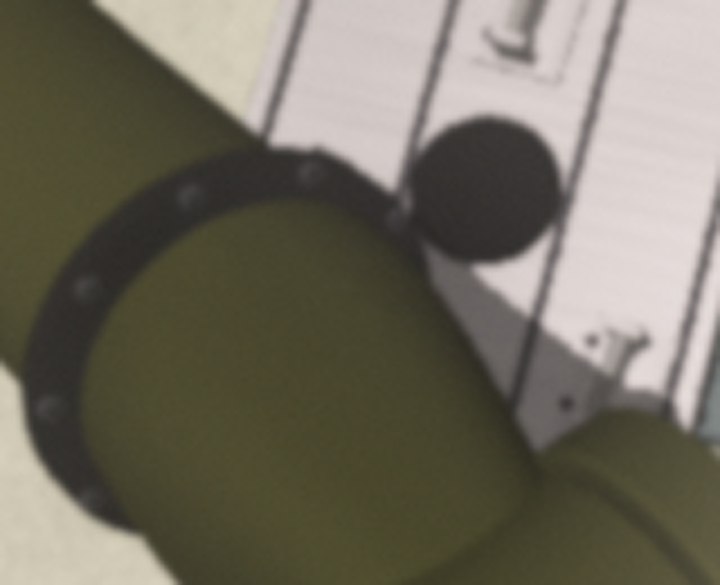

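```bash
cat >> h.py <<'E'
def down(x,y,z0,z1,step=.004,Fmax=14,v=.05):
    s0=get_state()["contact_force"][2]; z=z0
    while z>z1+1e-6:
        z=max(z1,z-step); lin((x,y,z),v=v); s=get_state(); f=s["contact_force"]
        print("z",round(z,4),round(s["tcp_pos"][2],4),"F",np.round(f,1))
        if f[2]-s0>Fmax: print("STOP"); return False,z
    return True,z
E
python3 - <<'E'
from h import *
print(down(.4625,.262,.195,.146))
meas((.4625,.262),.03,.128,.140,cams=("side",))
E
```

```text
z 0.191 0.191 F [-0.1  0.6 -2.9]
z 0.187 0.1867 F [ 0.5  0.2 -3.5]
z 0.183 0.1827 F [ 0.7  0.4 -3.2]
z 0.179 0.1787 F [-0.3 -0.1 -4.5]
z 0.175 0.1747 F [ 0.8 -0.1 -3. ]
z 0.171 0.1707 F [-0.8 -0.7 -2.7]
z 0.167 0.1668 F [ 0.2 -0.5 -2.3]
z 0.163 0.1629 F [-0.1 -0.9 -0.5]
z 0.159 0.1587 F [-0.1 -1.1 -1.4]
z 0.155 0.1546 F [-1.1 -2.1 -2.3]
z 0.151 0.1505 F [-0.6 -3.4 -2.6]
z 0.147 0.1467 F [ 0.3  0.1 -3.8]
z 0.146 0.146 F [-0.6 -0.1 -3.9]
(True, 0.146)
side 61 [0.461 0.259] [0.042 0.028] 67.2 z 0.14
```

```bash
python3 - <<'E'
from h import *
print(down(.4625,.262,.146,.139,step=.001,Fmax=8))
ctrl.ungrasp(); st(); x=.4625;y=.262
lin((x,y,.30)); st()
E
```

```text
z 0.145 0.145 F [-0.1 -0.3 -3. ]
z 0.144 0.1439 F [-0.9 -0.3 -3.4]
z 0.143 0.1429 F [ 0.4 -0.1 -3. ]
z 0.142 0.1419 F [ 0.2  0.5 -3.3]
z 0.141 0.1412 F [-0.4 -0.2  0.2]
z 0.14 0.1411 F [-3.1 -1.   8.7]
STOP
(False, 0.13999999999999999)
 t 18.8 tcp [0.4625 0.262  0.14  ] w 0.0852 F [-0.6  0.8 -0.8]
 t 20.0 tcp [0.4622 0.2616 0.2992] w 0.0852 F [-0.2  0.7  0.1]
```

```bash
python3 - <<'E'
from h import *
center_pick((.569,-.2435),176.4)
meas((.4625,.262),.03,.182,.195)
meas((.4625,.262),.03,.128,.140)
for n in("side","top"):
    p,d=vision.grab_frame(n)
    if n=="side": cv2.imwrite("pics/s4.png",cv2.resize(p[70:190,220:370],None,fx=5,fy=5,interpolation=cv2.INTER_CUBIC))
    else: cv2.imwrite("pics/t4.png",cv2.resize(p[130:260,140:300],None,fx=4.5,fy=4.5,interpolation=cv2.INTER_CUBIC))
E
```

```text
xgrip t 24.0 tcp [ 0.569  -0.2435  0.0521] w 0.0118 F [-0.6 -0.1  1. ]
ygrip t 27.9 tcp [ 0.5691 -0.2434  0.0521] w 0.0112 F [-0.5 -0.1  2. ]
top 28 [0.4628 0.2599] [0.011 0.011] 72.3 z 0.192
side few 0
top 157 [0.4627 0.2602] [0.042 0.028] 65.4 z 0.139
side few 0
```

View pics/s4.png

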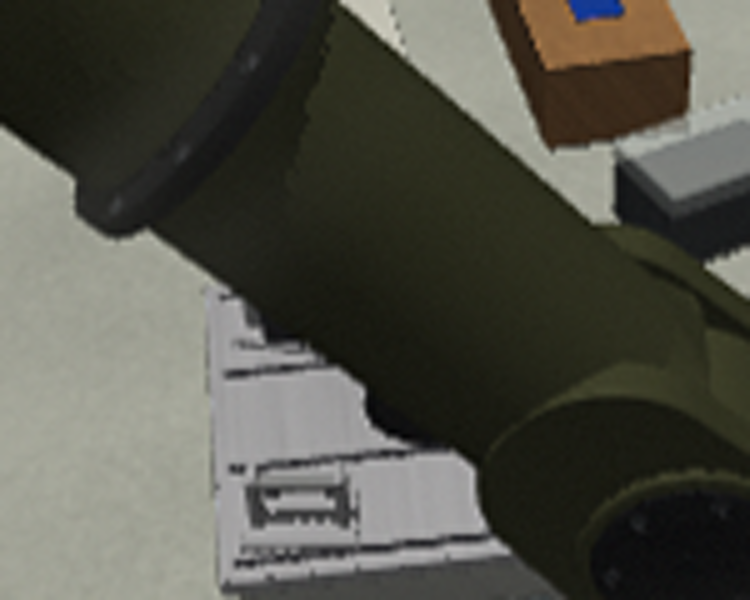

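View pics/t4.png

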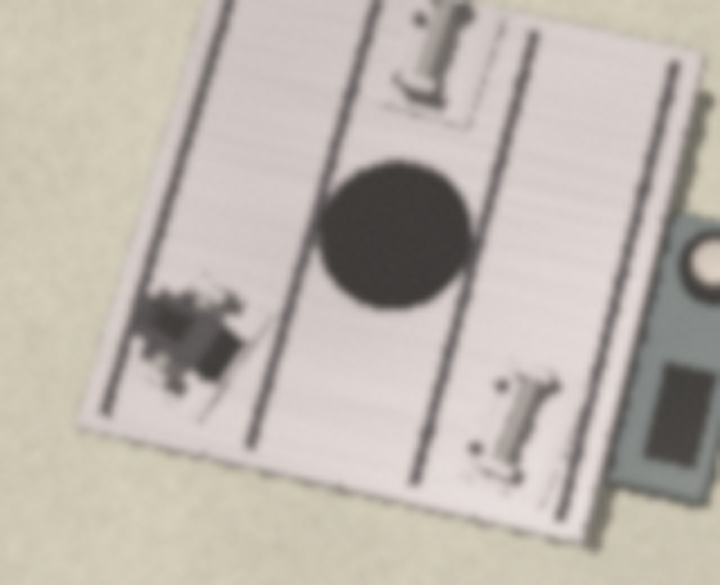

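```bash
python3 - <<'E'
from h import *
x,y=.4427,.082
lin((.569,-.2435,.30)); go((x,y,.30),78.2); lin((x,y,.18)); st("hover")
ok,z=down(x,y,.18,.145)
if ok:
    print(down(x,y,z,.139,step=.001,Fmax=8)); 
E
```

```text
hover t 32.3 tcp [0.4434 0.082  0.1806] w 0.0108 F [-1.2 -0.2 -2.1]
z 0.176 0.1763 F [-0.8 -0.2 -3.2]
z 0.172 0.1719 F [-0.3  0.5 -3.5]
z 0.168 0.1677 F [ 0.2  0.4 -2.3]
z 0.164 0.1639 F [ 0.5 -0.1 -2.3]
z 0.16 0.1599 F [-0.1 -0.7 -1.6]
z 0.156 0.1557 F [ 0.9 -1.8 -1.7]
z 0.152 0.1516 F [ 0.1 -2.1 -3.2]
z 0.148 0.1476 F [-0.5 -3.8 -3.3]
z 0.145 0.1449 F [-0.1  1.4 -3.9]
z 0.144 0.144 F [-0.5 -0.5 -2.4]
z 0.143 0.143 F [-0.2 -0.4 -2.6]
z 0.142 0.1419 F [ 1.3  0.2 -2.9]
z 0.141 0.1411 F [ 0.3 -0.8 -2.1]
z 0.14 0.141 F [-2.4 -0.4 10.7]
STOP
(False, 0.13999999999999999)
```

```bash
python3 - <<'E'
from h import *
x,y=.4427,.082
ctrl.ungrasp(); lin((x,y,.30)); go((.50,-.02,.40),78)
for c in ((.562,-.1265),(.4705,-.364),(.587,-.364)): meas(c,.035,.026,.036)
meas((.4427,.082),.03,.182,.195); meas((.4427,.082),.03,.125,.140); meas((.4625,.262),.03,.182,.195)
for n in("side","top"):
    p,d=vision.grab_frame(n); cv2.imwrite(f"pics/{n}5.png",p)
st()
E
```

```text
top 145 [ 0.5644 -0.1261] [0.037 0.039] 7.0 z 0.035
side 111 [ 0.5633 -0.1267] [0.039 0.038] 32.4 z 0.034
top 69 [ 0.4566 -0.3451] [0.036 0.016] 35.1 z 0.036
side 73 [ 0.4554 -0.3452] [0.037 0.018] 34.8 z 0.035
top 145 [ 0.5881 -0.3647] [0.038 0.038] 41.7 z 0.036
side 162 [ 0.5873 -0.3641] [0.037 0.039] 56.3 z 0.035
top few 0
side 16 [0.441  0.0792] [0.009 0.011] 83.6 z 0.191
top few 0
side 99 [0.4407 0.0807] [0.042 0.046] 25.7 z 0.14
top 25 [0.4629 0.2596] [0.01 0.01] 65.5 z 0.192
side 14 [0.4602 0.2577] [0.015 0.01 ] 75.8 z 0.191
 t 39.1 tcp [ 0.5  -0.02  0.4 ] w 0.0854 F [0.2 1.1 0.3]
```

View pics/side5.png

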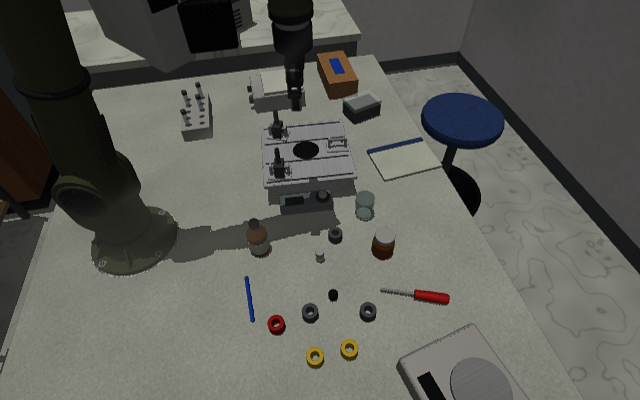

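View pics/top5.png

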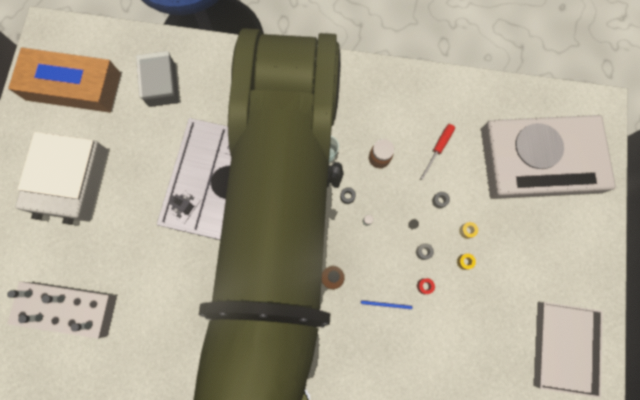

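```bash
cat >> h.py <<'E'
def pick_sleeve(c,d1,d2,z=.003,F=25):
    go((c[0],c[1],.20),d1); lin((c[0],c[1],z)); ctrl.close_gripper(20); st("g1"); ctrl.ungrasp()
    d=best((c[0],c[1],z),d2)[1]
    lin((c[0],c[1],.09)); go((c[0],c[1],.09),d); lin((c[0],c[1],z)); ctrl.close_gripper(F); st("g2")
E
python3 - <<'E'
from h import *
meas((.5877,-.3643),.035,.026,.036)
pick_sleeve((.5877,-.3643),0,90)
meas((.4427,.082),.03,.182,.195); meas((.4427,.082),.03,.128,.140); meas((.4625,.262),.03,.182,.195);meas((.4625,.262),.03,.128,.14)
lin((.5877,-.3643,.20)); st()
for n in("side","top"):
    p,d=vision.grab_frame(n); cv2.imwrite(f"pics/{n}6.png",p)
E
```

```text
top 148 [ 0.5873 -0.3643] [0.037 0.038] 52.3 z 0.036
side 165 [ 0.5874 -0.3643] [0.038 0.038] 11.7 z 0.034
g1 t 42.6 tcp [ 0.5879 -0.3645  0.0035] w 0.0386 F [0.  0.1 3.9]
g2 t 46.3 tcp [ 0.588  -0.3645  0.004 ] w 0.0401 F [-2.3  0.5  6.1]
top 28 [0.4432 0.0802] [0.01  0.012] 74.7 z 0.192
side few 0
top 158 [0.436  0.0824] [0.04  0.042] 76.5 z 0.14
side few 0
top 28 [0.462  0.2598] [0.01  0.012] 59.2 z 0.192
side 15 [0.4604 0.2594] [0.015 0.01 ] 81.2 z 0.189
top 159 [0.4672 0.2581] [0.041 0.037] 67.0 z 0.14
side 11 [0.474  0.2681] [0.019 0.009] 71.1 z 0.14
 t 48.2 tcp [ 0.5872 -0.3641  0.1989] w 0.0397 F [ 0.1  0.4 -0.8]
```

View pics/side6.png

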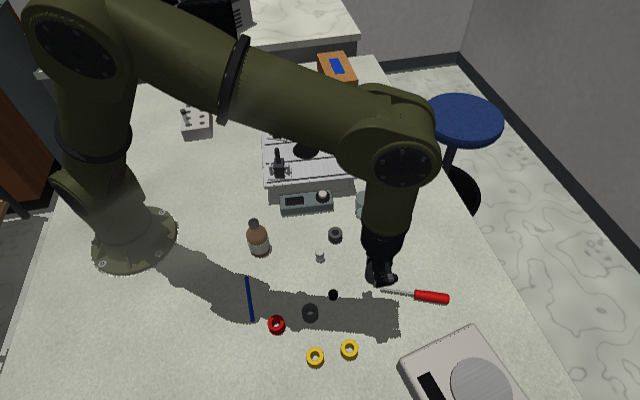

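```bash
python3 - <<'E'
from h import *
x,y=.4624,.2605
lin((.5877,-.3643,.32)); go((x,y,.32),66); lin((x,y,.20)); st("hover")
print(down(x,y,.20,.139,step=.004,Fmax=8))
E
```

```text
hover t 52.4 tcp [0.4627 0.261  0.2008] w 0.0393 F [ 0.2 -0.7 -0.5]
z 0.196 0.1963 F [ 0.2  0.1 -0.6]
z 0.192 0.1918 F [-0.1  0.2  0.1]
z 0.188 0.1877 F [ 0.5 -0.3  0.1]
z 0.184 0.1837 F [-0.3  0.4 -0.4]
z 0.18 0.1797 F [-0.2  0.2 -0.2]
z 0.176 0.1757 F [-0.9 -0.2 -0.7]
z 0.172 0.1717 F [ 0.  -0.1 -0.7]
z 0.168 0.1677 F [0.4 0.7 0.2]
z 0.164 0.1637 F [ 0.3  0.5 -0.6]
z 0.16 0.1598 F [-0.4  0.5 -0.7]
z 0.156 0.1557 F [ 0.7 -0.5  0.2]
z 0.152 0.1518 F [-0.  -0.   0.1]
z 0.148 0.1477 F [-0.5 -0.9 -0.7]
z 0.144 0.1437 F [ 0.  -0.2  0.5]
z 0.14 0.1397 F [ 0.7  0.6 -0.8]
z 0.139 0.139 F [-0.3 -0.1  0.6]
(True, 0.139)
```

```bash
python3 - <<'E'
from h import *
x,y=.4624,.2605
print(down(x,y,.139,.137,step=.001,Fmax=4))
ctrl.ungrasp(); lin((x,y,.32)); go((.5638,-.1264,.32),0); st()
meas((.5638,-.1264),.035,.026,.036)
meas((.4625,.262),.04,.155,.175)
meas((.4625,.262),.04,.182,.195)
p,d=vision.grab_frame("side"); cv2.imwrite("pics/s7.png",cv2.resize(p[70:190,220:370],None,fx=5,fy=5,interpolation=cv2.INTER_CUBIC))
E
```

```text
z 0.138 0.1389 F [-2.6 -2.6  9.5]
STOP
(False, 0.138)
 t 60.1 tcp [ 0.5639 -0.1243  0.3203] w 0.0857 F [-0.3  0.6  0.7]
top 128 [ 0.563 -0.126] [0.039 0.036] 58.8 z 0.036
side 110 [ 0.5621 -0.1264] [0.039 0.037] 77.1 z 0.034
top 211 [0.4624 0.2583] [0.039 0.039] 74.9 z 0.175
side 98 [0.4606 0.2579] [0.038 0.038] 12.3 z 0.174
top 28 [0.4629 0.2603] [0.012 0.011] 70.4 z 0.19
side 15 [0.4607 0.2607] [0.013 0.01 ] 82.3 z 0.19
```

View pics/s7.png

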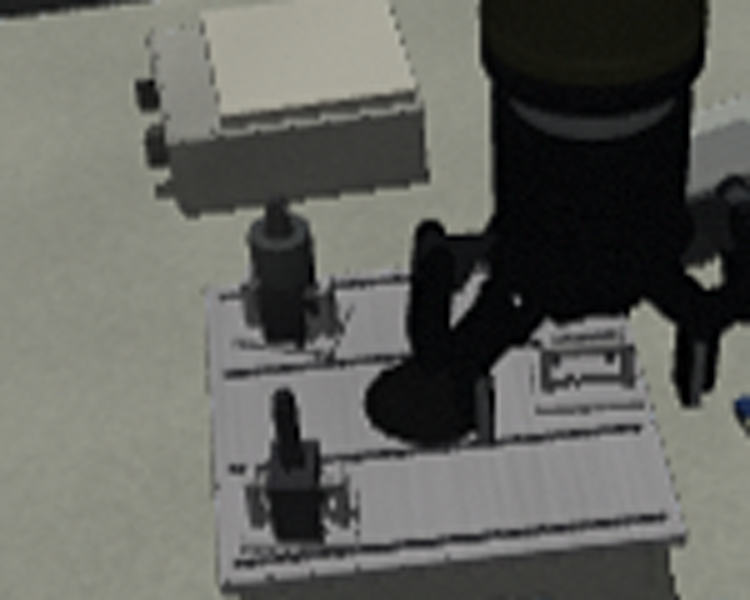

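```bash
python3 - <<'E'
from h import *
c=(.5628,-.1262); pick_sleeve(c,0,90)
lin((*c,.32)); x,y=.4426,.0805
go((x,y,.32),78); lin((x,y,.20)); st("hover")
ok,z=down(x,y,.20,.139,step=.006,Fmax=8)
if ok: print(down(x,y,.139,.137,step=.001,Fmax=4))
E
```

```text
g1 t 62.9 tcp [ 0.563  -0.1263  0.0034] w 0.0389 F [-1.3 -0.8  5.4]
g2 t 66.5 tcp [ 0.5632 -0.1263  0.0039] w 0.0399 F [-0.5  0.3  4.7]
hover t 70.7 tcp [0.4432 0.0805 0.2005] w 0.0397 F [-0.5 -0.1 -0.5]
z 0.194 0.1941 F [ 1.   1.  -0.2]
z 0.188 0.1877 F [-0.1  0.6 -1.1]
z 0.182 0.1816 F [ 1.1 -0.2 -0.4]
z 0.176 0.1756 F [ 1.2  0.3 -1.3]
z 0.17 0.1697 F [-0.6  0.2 -0.3]
z 0.164 0.1637 F [-0.6  0.4 -0.9]
z 0.158 0.1576 F [-1.  -0.5 -0.7]
z 0.152 0.1517 F [-0.8 -0.2 -0.3]
z 0.146 0.1457 F [-0.2  0.2 -0.2]
z 0.14 0.1397 F [-0.1  0.2 -0.7]
z 0.139 0.139 F [ 1.1 -0.4 -0.6]
z 0.138 0.1388 F [-2.6 -0.7  9.9]
STOP
(False, 0.138)
```

```bash
python3 - <<'E'
from h import *
ctrl.ungrasp(); lin((.4426,.0805,.32)); 
c=(.680,-.196)
go((.62,-.15,.32),0); meas(c,.04,.075,.085); 
meas((.4427,.082),.04,.155,.175); meas((.4427,.082),.04,.182,.195)
print(best((*c,.03),0)[2].round(2))
go((*c,.20),0); lin((*c,.03)); ctrl.close_gripper(40); st("jar"); lin((*c,.10),v=.08); st("lift")
p,d=vision.grab_frame("side"); cv2.imwrite("pics/s8.png",p)
E
```

```text
top few 0
side 268 [ 0.68   -0.1961] [0.051 0.051] 9.8 z 0.084
top 210 [0.4428 0.0784] [0.039 0.038] 6.4 z 0.175
side 126 [0.4406 0.0766] [0.038 0.038] 2.1 z 0.174
top 29 [0.4426 0.0806] [0.011 0.011] 77.6 z 0.192
side 16 [0.4409 0.0791] [0.01  0.011] 81.6 z 0.192
[ 0.59  0.89 -0.66  1.47  0.61  0.99 -0.23]
jar t 80.1 tcp [ 0.6809 -0.1961  0.0313] w 0.0578 F [ 0.7 -0.5  5.4]
lift t 81.1 tcp [ 0.6796 -0.1961  0.0994] w 0.0579 F [ 0.   0.1 -2.5]
```

View pics/s8.png

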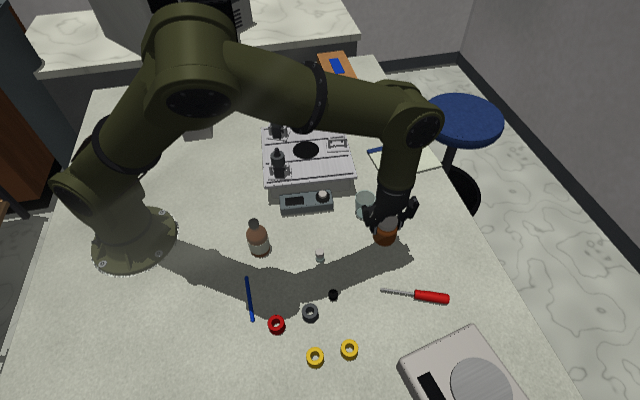

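```bash
python3 - <<'E'
from h import *
lin((.680,-.196,.34)); x,y=.538,.170
go((x,y,.34),0); lin((x,y,.14),v=.12); st()
print(down(x,y,.125,.1145,step=.0015,Fmax=5)); st()
ctrl.ungrasp(); lin((x,y,.34)); 
go((.5545,-.001,.30),90); ctrl.close_gripper(20); st()
for n in("side","top"):
    p,d=vision.grab_frame(n); cv2.imwrite(f"pics/{n}9.png",p)
    if n=="side": cv2.imwrite("pics/s9.png",cv2.resize(p[90:210,230:380],None,fx=5,fy=5,interpolation=cv2.INTER_CUBIC))
meas((.538,.170),.04,.155,.172); meas((.4427,.082),.04,.155,.175); meas((.4427,.082),.04,.182,.195);meas((.4625,.262),.04,.155,.175); meas((.4625,.262),.04,.182,.195)
meas((.5545,-.001),.03,.056,.075)
E
```

```text
t 86.2 tcp [0.5383 0.1702 0.1406] w 0.0578 F [-0.6 -0.3 -2.9]
z 0.1235 0.1231 F [-0.1 -0.7 -2.8]
z 0.122 0.122 F [-0.1 -0.2 -3.3]
z 0.1205 0.1205 F [ 0.4 -0.2 -2.6]
z 0.119 0.1189 F [-0.8 -0.4 -2.6]
z 0.1175 0.1174 F [-0.2  0.2 -2.7]
z 0.116 0.1163 F [ 0.1 -0.  -0.1]
z 0.1145 0.1162 F [-4.2 -3.1 14.3]
STOP
(False, 0.1145)
 t 88.2 tcp [0.5382 0.1702 0.1162] w 0.0578 F [-4.2 -3.1 14.3]
 t 92.0 tcp [ 0.5545 -0.001   0.3   ] w 0.0 F [ 0.5 -0.1 -0.2]
top 429 [0.5383 0.1689] [0.052 0.051] 55.6 z 0.17
side 184 [0.5362 0.1686] [0.053 0.049] 79.0 z 0.167
top 41 [0.4415 0.0934] [0.028 0.007] 9.6 z 0.17
side 124 [0.4409 0.0773] [0.039 0.038] 0.6 z 0.174
top few 0
side 16 [0.4408 0.0789] [0.008 0.012] 83.9 z 0.189
top 210 [0.4618 0.2582] [0.038 0.038] 3.9 z 0.174
side 95 [0.4593 0.2569] [0.038 0.038] 79.0 z 0.175
top 26 [0.4627 0.2596] [0.01  0.011] 71.4 z 0.191
side 14 [0.4603 0.2582] [0.011 0.01 ] 80.3 z 0.19
top few 0
side 48 [ 0.5535 -0.0022] [0.024 0.023] 42.8 z 0.063
```

View pics/s9.png

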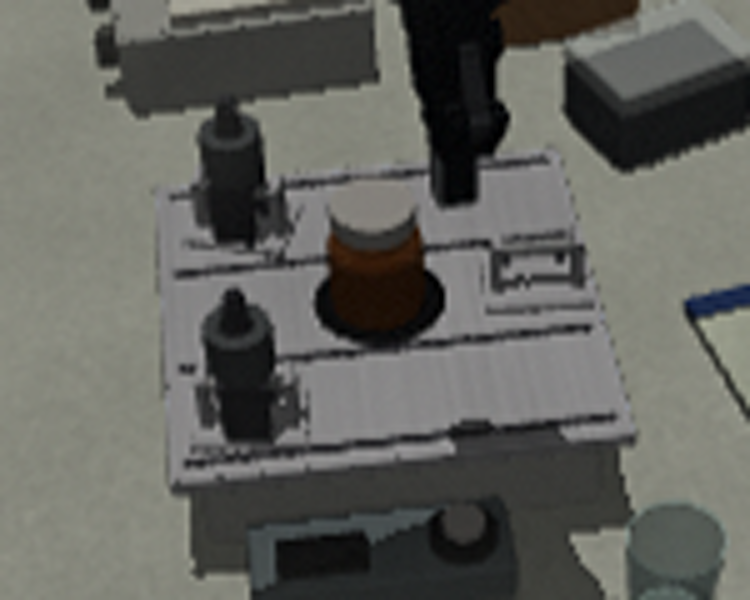

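View pics/top9.png

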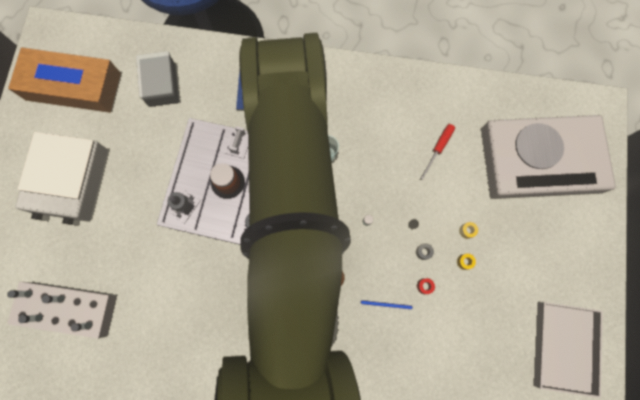

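```bash
python3 - <<'E'
from h import *
x,y=.5545,-.001
lin((x,y,.075)); st()
print(down(x,y,.068,.046,step=.001,Fmax=11,v=.03)); ctrl.pause(.3)
lin((x,y,.10)); lin((x,y,.30)); st()
go((.45,-.25,.35),90)
for n in("side","top"):
    p,d=vision.grab_frame(n); cv2.imwrite(f"pics/{n}10.png",p)
meas((.5545,-.001),.02,.05,.075)
meas((.538,.170),.04,.155,.172); meas((.4427,.082),.03,.155,.175); meas((.4427,.082),.03,.182,.195);meas((.4625,.262),.03,.155,.175); meas((.4625,.262),.03,.182,.195)
E
```

```text
t 94.4 tcp [ 0.555  -0.001   0.0757] w -0.0001 F [ 0.2 -0.3  0.6]
z 0.067 0.0668 F [-0.6  0.1  0.2]
z 0.066 0.066 F [-0.6  0.1 -0.2]
z 0.065 0.0649 F [0.5 0.4 0.2]
z 0.064 0.0639 F [-0.3  0.4 -0.1]
z 0.063 0.0629 F [-0.3  0.4  0.3]
z 0.062 0.0621 F [-0.3 -1.   0.7]
z 0.061 0.0611 F [ 0.6 -1.1  2.4]
z 0.06 0.06 F [0.7 0.  1.9]
z 0.059 0.059 F [ 0.3 -0.5  2.1]
z 0.058 0.058 F [ 0.7 -0.5  2.7]
z 0.057 0.057 F [-0.1  0.3  2.3]
z 0.056 0.0561 F [ 0.9 -0.4  5.1]
z 0.055 0.0559 F [-1.5  0.3 13.1]
STOP
(False, 0.05499999999999999)
 t 100.0 tcp [ 0.5541 -0.0011  0.2991] w 0.0 F [ 0.7 -0.2 -0.1]
top 163 [ 5.553e-01 -4.000e-04] [0.037 0.036] 71.3 z 0.069
side 92 [ 0.5546 -0.0044] [0.039 0.032] 5.3 z 0.066
top 432 [0.538  0.1683] [0.052 0.051] 53.9 z 0.171
side 15 [0.5586 0.1646] [0.027 0.003] 78.4 z 0.165
top 207 [0.4428 0.0782] [0.038 0.038] 9.2 z 0.174
side 16 [0.4279 0.0687] [0.006 0.028] 40.3 z 0.163
top 29 [0.4423 0.0807] [0.011 0.011] 71.5 z 0.192
side few 0
top 212 [0.4619 0.2589] [0.038 0.04 ] 10.5 z 0.174
side few 0
top 29 [0.4627 0.2601] [0.009 0.015] 9.1 z 0.191
side few 0
```

View pics/side10.png

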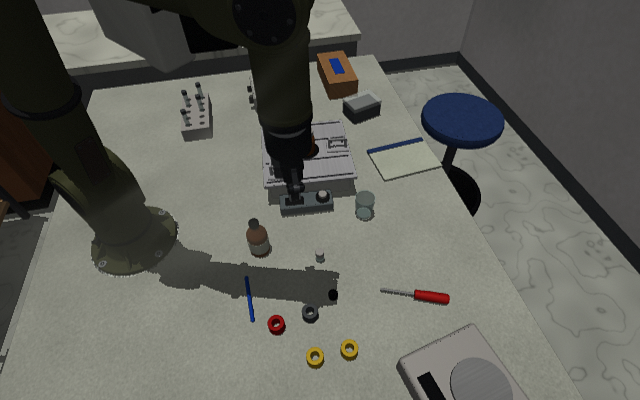

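View pics/top10.png

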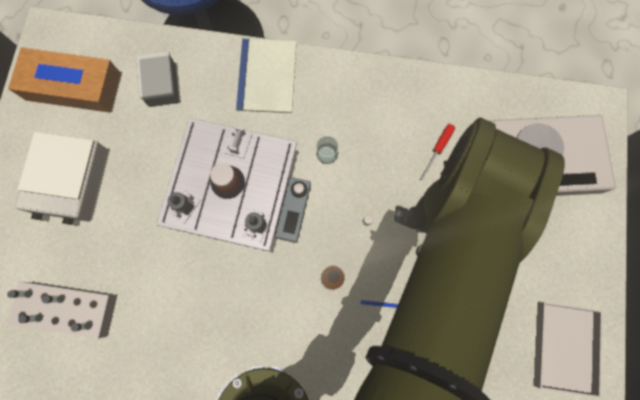

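```bash
python3 - <<'E'
from h import *
meas((.5545,-.001),.009,.05,.075,cams=("top",)); print(ticket.close_job())
E
```

```text
top 41 [ 0.5544 -0.0011] [0.017 0.015] 9.0 z 0.067
the job is handed in; nothing more can be done
None
```

The shaker is set up and started, and I handed the job in at about 102 s with the arm clear of everything. No verdict was reported.

- **Posts:** Two posts were on the bench. I pushed one home on the left-hand near pin (about 0.463, 0.262) and the other on the right-hand near pin (about 0.443, 0.082). Both stopped on the bracket plate at the expected height, and both showed the latch force rise and then drop.
- **Sleeves:** Each post has a grey sleeve down on its shoulder. They slid on with almost no side force. The third sleeve was knocked aside during the run and stays on the bench as the spare.
- **Jar:** It stands about 2 mm from the middle of the mat.
- **Start button:** I pressed it about 6 mm to its stop, then released it. It rose again, and afterwards the camera showed it at about its height before the press.

**Checks that disagreed or were incomplete:**
- The cameras read the posts about 2–3 mm from where I released them. The two cameras also differ by about 2 mm. Both are inside the 9 mm limit.
- The sleeves sit about 2 mm off the stem centre, against a 7 mm limit.
- In the last pictures the side camera's view of the posts and sleeves was blocked by the arm, so the final position check relies on the top camera.
- I did not see the latches closed. I judged them shut from the force trace and the seating height.

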